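Turn the parts carousel and fit the bus bar block

TASK

Turn the parts carousel until the compartment with the bus bar block (the long block with a row of four studs) faces the open front, clear of the wire guard, and let the carousel stand still. Then lift the block out there and set it down flat and upright, not dropped, in the empty framed bay on the amplifier board, let go, and leave the other parts standing in the carousel.

Things in the scene. Friction and masses are not known exactly. Their poses are not given: they have to be found in the camera images.
- base: Fixed stand of the carousel: black disc on the table, with a steel wire guard (flat grid of rods 111 to 119 mm above the table, on four posts 190 mm from the axis) roofing its rear half. Origin: on the carousel's axis, on the table. Its -x axis points to the open front, +x to the guarded rear; the guard covers local x over 29 mm, all before that is open from above.
- tray: The grey revolving tray on the base; origin on the axis, 14 mm above the table, axes turn with it. Its -x axis points through the middle of the bus bar block's compartment, so that compartment is exactly at the open front when the tray's axes agree with those of base. Turns either way (stops only two full turns away); light friction, about 0.1 N m; stays where it is left.
- handle (a point): Centre of the black bar handle on top of the tray's spindle (on the turning axis), 168 mm above the table. The level bar is 90 mm long, 14 mm thick, 28 mm high (154 to 182 mm above the table) and lies along the direction 45 degrees counter-clockwise of this point's x axis, above a divider. The point turns with the tray: its x axis is the tray's x axis. Spindle 18 mm thick.
- compartment (a point): Middle of the floor of the bus bar block's compartment, 115 mm from the axis on the tray's -x side, 26 mm above the table; turns with the tray. The tray is 336 mm across with four equal quarter compartments; dividers (4 mm thick, top 50 mm above the table) lie at 45 degrees to the tray's axes; rim 4 mm thick, top 44 mm above the table.
- front (a point): Fixed point of the base at the middle of the open front, 115 mm from the axis, 26 mm above the table: where the compartment's middle must be brought.
- busbar: Bus bar block: black block 36 (x) x 90 (y) x 42 mm (z) high, with a steel strip (14 mm wide, to 46 mm) and a row of four steel studs (11 mm thick, to 53 mm) along its top. Origin: centre of its underside; z up, y along its length. 0.17 to 0.34 kg. Grip it across its 36 mm sides. Lies in its compartment on the tray floor, 26 mm above the table.
- capacitor: Black upright round capacitor, 48 mm across, 62 mm high with two small studs on top, in another compartment. Origin: centre of its underside.
- breaker: Black stepped circuit breaker, 46 x 62 mm, with a raised middle and a small grey lever on top, 66 mm high, in another compartment. Origin: centre of its underside.
- tweeter: Low black square-cornered speaker block, 56 x 70 x 22 mm, with a steel dome to 40 mm height, in another compartment. Origin: centre of its underside.
- board: Amplifier board, fixed: black panel 360 (x) x 230 (y) x 12 mm lying on the table, a grey amplifier 170 x 200 mm, 57 mm high over the table, on its far (+x) half, and the empty bay on its near (-x) half. Origin: centre of its underside.
- bay (a point): Centre of the bay's floor, 12 mm above the table. The bay is framed by a grey lip 6 mm high and 6 mm wide; inside it measures 58 (x) x 112 mm (y) in this point's axes, so the block lies with its length along the bay's y, either way round.
Mind the look-alikes: they are no part of the job. What is shaped like the capacitor but orange is not meant.

How it is judged:
On the way:
1. the bus bar block, still standing in its compartment, has been brought round to the open front (within 55 mm of the middle sideways, at least 60 mm in front of the axis) and the carousel stands still (y of busbar in the frame of base between -0.055 and 0.055 m and x of busbar in the frame of base below -0.06 m and horizontal distance between busbar and compartment below 0.06 m and z of busbar in the frame of base below 0.034 m and angular speed of tray below 0.1 rad/s), for 0.3 s.
At the end, for the whole second after the job is handed in: The bus bar block is released, at rest, upright within 0.08 rad and flat (within 4 mm) on the bay floor, its centre within 16 mm of the bay centre along each axis and its length along the bay within 0.25 rad; the other three parts stand in the carousel, within 165 mm of its axis (x of busbar in the frame of bay between -0.016 and 0.016 m and y of busbar in the frame of bay between -0.016 and 0.016 m and z of busbar in the frame of bay below 0.004 m and angle between busbar's own z axis and vertical below 0.08 rad and angle between the y axis of busbar and the y axis of bay, either way round below 0.25 rad and linear speed of busbar below 0.02 m/s and contact force between the fingers and busbar below 0.1 N and horizontal distance between each of capacitor, breaker, tweeter and base below 0.165 m and z of each of capacitor, breaker, tweeter in the frame of base below 0.04 m and angle between each of capacitor, breaker, tweeter's own z axis and vertical below 0.3 rad); the robot touches nothing.
It fails at once if the block is let fall over the board (not held while more than 40 mm above the bay's floor) (horizontal distance between busbar and bay below 0.1 m and z of busbar in the frame of bay above 0.04 m and contact force between the fingers and busbar below 0.1 N).
It fails at once if another part leaves the carousel or falls over (not (horizontal distance between each of capacitor, breaker, tweeter and base below 0.165 m and z of each of capacitor, breaker, tweeter in the frame of base below 0.04 m and angle between each of capacitor, breaker, tweeter's own z axis and vertical below 0.3 rad)).
It also fails if it takes over 72 s, if anything falls off the work surface, if the arm or the gripper's body presses on something with over 40 N, if the wrist force passes 120 N, or if a joint passes its speed limit or range.

ROBOT

A 7-joint arm with a two-finger parallel gripper is mounted at the origin on the work surface. World frame = base frame: x ahead of the robot, y to its left, z up, the work surface at z = 0. Lengths are in m, angles in rad, forces in N, time in s.
With the tool pointing down it reaches from about 0.4 to 0.9 m from the base axis. Payload 5.5 kg.
Tool frame: the origin (TCP) lies on the mounting face of the last link; the fingertips stand tips_ahead ahead of it and the grasp point (between the pads) lies 159 mm ahead of it (tips_ahead is the distance from the TCP to the fingertips, in m); z points along the fingers, y is the line along which they close (so a half turn about z gives the same grasp; the last joint's range is limited). The gripper opens to 92 mm and grips with 3 to 60 N. Pads are 19 mm wide; open, the fingers measure 130 mm over their backs; the gripper's body (75 mm by 190 mm) begins 47 mm behind the grasp point.
Start: joints at [-1.051, 0.501, -0.427, 1.55, 0.221, 1.138, -0.21], TCP at [0.165, 0.629, 0.405] pointing down, gripper open.
Joint ranges: [-2.88, 2.88], [-0.31, 2.03], [-1.54, 1.56], [0.2, 2.42], [-1.41, 4.55], [0.19, 2.02], [-2.57, 2.57]. Speed limits (rad/s): [2.57, 2.57, 3.14, 3.14, 3.14, 3.14, 3.14].

INTERFACE

Orientations are given as a rotation vector (axis times angle).
In Python, from cell import * gives the robot as it stands.
- The arm moves only by the tool drive_tool, never from a script. Its argument "moves" is text: rows parted by semicolons, each of 4 numbers parted by spaces: the shift along the world's x, y, z in m, then the turn about the world's z in degrees. In form: dx dy dz turn; .... A call has 1 to 10 rows; each row shifts and turns the commanded pose from where the row before left it; what a row does not reach is not made up. A row lasts 1/12 s, in which the tool goes at most 41.7 mm and 7.16 degrees, less where a joint would pass 70% of its speed; a pose out of reach is approached as far as the arm can. A call with a gripper value outside its range is refused whole. "claw" is the opening, from 0 (shut) to 1 (fully open), set as the call begins (left out, the last holds). The fingers move at their own pace and stop on an object; "force" is the grip in N (left out, the last holds). Time passes only in rows, so rows that do not move let the fingers close. It gives the time, the measured TCP pose, the force, the opening and the grip force at its end, in the units of the state.
- get_obs(): the state, without advancing time (a new reading comes with each control period).
- get_image(name): name is "side" or "top" or "wrist"; returns the picture (420x560x3 uint8, red, green, blue); there is no depth.
- camera_model(name): a dict with "K" (3x3 intrinsics, pixels), "k1" (the pictures are not rectified: a ray, as slopes to the right and down, at radius r is drawn at 1 + k1 r^2 times it, then the intrinsics apply), "R" (3x3) and "t" (3): a world point X has camera coordinates R X + t. Camera axes: x right, y down, z forward; pixel columns grow to the right and rows downward; lengths in m; the calibration is good to about 2 mm. A picture is of the moment at which its call begins: read the wrist's pose just before it. camera_model takes no time and is no camera call; for the wrist camera it gives the pose at the moment of the call.
- job_done(): hands the job in; it is judged then, once.
Trained networks look in the newest picture that a camera, given by its name, has taken for a name from the list of things; names that differ only in an ending like _2 or _b are one class to them, and where a whole thing is asked for, a point or a joint stands for the part that bears it (a point fixed in the world has none). Each returns a list of dicts, best first, with "confidence" (0 to 1); they miss things now and then, are a little off and sometimes report something else, mostly with a low value. They report only what shows in the picture. A call takes as long as a camera call. They do not tell look-alikes from the thing itself.
- look_for(camera, thing): "uv" ([column, row] in pixels, amid what is visible of it).
- pinpoint(camera, thing): "uv" ([column, row] in pixels: a listed point, or the origin of a listed thing).
The state is a dict: "time_s": time; "joint_pos": joint angles; "joint_velocities": joint speeds; "joint_torque": joint torques, N m; "eef_pos": TCP position; "tcp_rot": TCP orientation; "wrist_force": force on the tool from outside, world axes, zero at the start; "moment": the same for the moment, N m; "gripper_width": finger opening in m; "finger_force": force on a finger pad.
Only numpy, scipy, OpenCV 4.12 (cv2) and the standard library are available. Lean on these libraries where they do the work, as an engineer would, in place of code of your own. Each camera call takes 0.05 s, during which the arm holds its last target. There are 200 camera calls.

## Working session

There is one attempt and no reset: what is moved stays moved. The work goes in short steps, Python scripts to look and compute and a tool call to move; the robot and the scene stay as the last step left them, time stands still between calls to the robot, and variables do not carry over. Pictures are saved under pics/ and viewed, at most 10 in all, crops included, and the job is handed in when it is done.

Besides the shell and the picture viewer there is one more tool, called after "Request:" by a JSON object that holds its "op" and its "data". drive_tool: Moves the arm, as the interface text tells. Its arguments: {"type":"object","properties":{"moves":{"type":"string"},"claw":{"type":"number"},"force":{"type":"number"}},"required":["moves"]}

```bash
mkdir -p pics; ls; cat > h.py <<'E'
from cell import *
import numpy as np, cv2
def ray(cam,uv):
    m=camera_model(cam);K=np.array(m["K"]);k1=m["k1"]
    d=np.linalg.inv(K)@[uv[0],uv[1],1];d=d[:2]
    s=d.copy()
    for _ in range(20): s=d/(1+k1*(s@s))
    R=np.array(m["R"]);t=np.array(m["t"])
    return -R.T@t, R.T@np.array([s[0],s[1],1])
def at(cam,uv,z):
    c,d=ray(cam,uv); return c+d*(z-c[2])/d[2]
def proj(cam,X):
    m=camera_model(cam);p=np.array(m["R"])@np.array(X)+np.array(m["t"])
    s=p[:2]/p[2]; s=s*(1+m["k1"]*(s@s)); return (np.array(m["K"])@[s[0],s[1],1])[:2]
def save(cam,name):
    im=get_image(cam); cv2.imwrite("pics/"+name,im[:,:,::-1]); return im
E
python3 - <<'E'
from h import *
np.set_printoptions(precision=3,suppress=True)
a=save("top","top0.png");b=save("side","side0.png")
cv2.imwrite("pics/m.png",np.vstack([a,b])[:,:,::-1][:, :] if 0 else cv2.resize(np.hstack([a,b]),(800,300))[:,:,::-1])
Z={"busbar":.026,"handle":.168,"compartment":.026,"front":.026,"base":0,"tray":.014,"bay":.012,"board":0,"capacitor":.026,"breaker":.026,"tweeter":.026}
for cam in("top","side"):
  print(cam,camera_model(cam)["t"])
  for n,z in Z.items():
    for r in pinpoint(cam,n)[:3]: print(n,np.array(r["uv"]),round(r["confidence"],2),at(cam,r["uv"],z))
print(get_obs())
E
```

```text
pics
top [-0.147  0.488  1.027]
busbar [333.6 146.3] 0.92 [ 0.665 -0.282  0.026]
handle [316.2 170.2] 0.85 [ 0.572 -0.223  0.168]
compartment [338.5 142.6] 0.67 [ 0.675 -0.295  0.026]
front [148.  210.1] 0.55 [0.486 0.194 0.026]
base [312.5 179.3] 0.61 [ 0.581 -0.231  0.   ]
tray [314.1 176.8] 0.94 [ 0.585 -0.233  0.014]
bay [147.8 210.7] 0.89 [0.486 0.199 0.012]
board [137.4 170.4] 0.66 [0.594 0.237 0.   ]
capacitor [424.1 208.8] 0.96 [ 0.507 -0.521  0.026]
capacitor [351.9 204.4] 0.78 [ 0.514 -0.331  0.026]
capacitor [357.6 299.3] 0.68 [ 0.272 -0.348  0.026]
breaker [275.1 154.2] 0.9 [ 0.64  -0.13   0.026]
tweeter [287.3 216.9] 0.65 [ 0.477 -0.165  0.026]
side [-0.486  0.206  1.353]
busbar [358.6 239.4] 0.74 [ 0.666 -0.284  0.026]
busbar [221.7 179.4] 0.18 [0.483 0.189 0.026]
handle [323.9 201.9] 0.95 [ 0.578 -0.228  0.168]
compartment [361.7 238.8] 0.97 [ 0.675 -0.287  0.026]
compartment [282.8 243.6] 0.75 [ 0.48  -0.175  0.026]
tray [325.2 245.3] 0.91 [ 0.582 -0.239  0.014]
bay [219.5 180.4] 0.84 [0.482 0.205 0.012]
board [245.7 168.1] 0.72 [0.597 0.229 0.   ]
capacitor [367.5 325. ] 0.82 [ 0.491 -0.525  0.026]
capacitor [326.8 274.7] 0.78 [ 0.51  -0.339  0.026]
capacitor [253.5 330.8] 0.6 [ 0.257 -0.383  0.026]
breaker [315.2 212.4] 0.64 [ 0.635 -0.12   0.026]
tweeter [281.  243.9] 0.56 [ 0.476 -0.173  0.026]
{'time_s': 1.2, 'joint_pos': array([-1.051,  0.501, -0.427,  1.55 ,  0.221,  1.138, -0.21 ]), 'joint_velocities': array([-0.   , -0.001, -0.001,  0.   ,  0.   , -0.   ,  0.   ]), 'joint_torque': array([  0.001, -56.647,  -5.81 , -27.951,  -0.067,   0.021,   0.   ]), 'eef_pos': array([0.165, 0.629, 0.405]), 'tcp_rot': array([-0.402, -3.116,  0.   ]), 'wrist_force': array([-0.164, -0.126, -0.038]), 'moment': array([-0.014, -0.043, -0.029]), 'finger_force': 0.0, 'gripper_width': 0.09169155174732334}
```

View pics/top0.png

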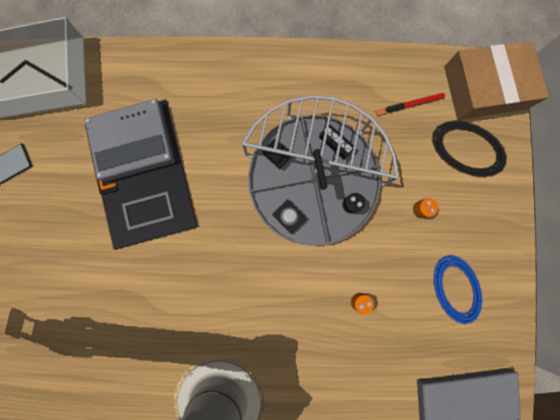

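View pics/side0.png

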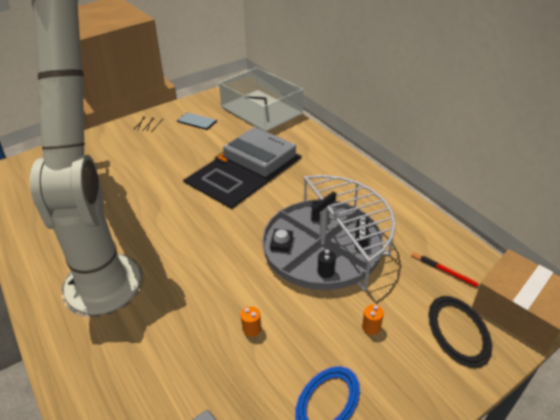

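```bash
python3 - <<'E'
from h import *
np.set_printoptions(precision=3,suppress=True)
import cell; print({k:v for k,v in vars(cell).items() if isinstance(v,(int,float))})
a=cv2.imread("pics/top0.png");b=cv2.imread("pics/side0.png")
c=cv2.resize(a[100:250,240:405],None,fx=4,fy=4,interpolation=cv2.INTER_CUBIC)
cv2.imwrite("pics/c0.png",c[:600,:660])
for uv in [(243,144),(398,180)]: print(at("top",uv,.115))
for uv in [(109,190),(123,209),(164,192),(173,222),(132,229)]: print(at("top",uv,.018))
E
```

```text
{'tips_ahead': 0.178}
[ 0.642 -0.053  0.115]
[ 0.565 -0.424  0.115]
[0.537 0.304 0.018]
[0.488 0.263 0.018]
[0.535 0.156 0.018]
[0.458 0.129 0.018]
[0.437 0.236 0.018]
```

View pics/c0.png

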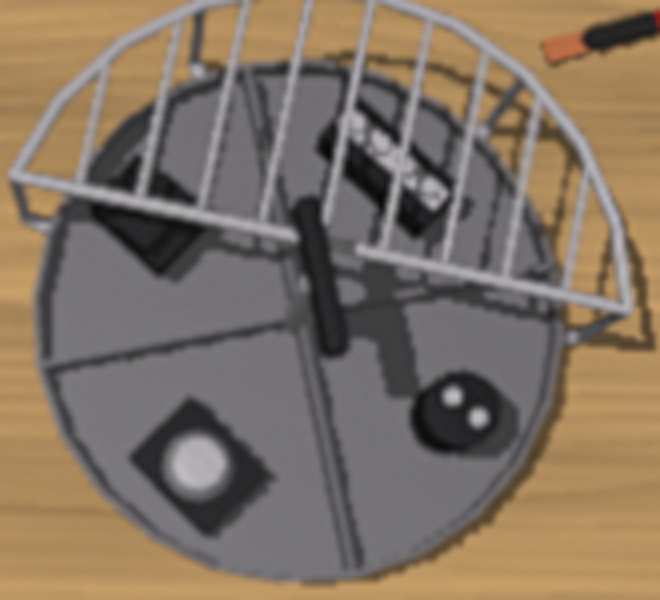

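The long block with a row of four studs is under the guard at (337,141) in the top view. The black capacitor at (353,203) and the other parts sit elsewhere, and the orange look-alikes are off the carousel. Axis is about (0.577, -0.231), front direction about 168°, and the compartment is at -31.5°, so the tray turns about -160°. I move to the handle.

Request:
{"op": "drive_tool", "data": {"moves": ".0285 -.028 0 2.8;.0285 -.028 0 2.8;.0285 -.028 0 2.8;.0285 -.028 0 2.8;.0285 -.028 0 2.8;.0285 -.028 0 2.8;.0285 -.028 0 2.8;.0285 -.028 0 2.8;.0285 -.028 0 2.8;.0285 -.028 0 2.8", "claw": 1}}

```text
time_s: 2.03
eef_pos: [0.4512, 0.3471, 0.4051]
tcp_rot: [-0.367, 3.119, 0.0]
wrist_force: [0.1, 0.3, -0.2]
gripper_width: 0.0918
finger_force: 0.0
```

Request:
{"op": "drive_tool", "data": {"moves": ".008 -.038 0 0;.008 -.038 0 0;.008 -.038 0 0;.008 -.038 0 0;.008 -.038 0 0;.008 -.038 0 0;.008 -.038 0 0;.008 -.038 0 0;.008 -.038 0 0;.008 -.038 0 0"}}

```text
time_s: 2.87
eef_pos: [0.5301, -0.0332, 0.4051]
tcp_rot: [-0.364, 3.12, -0.0]
wrist_force: [0.7, 0.6, 0.2]
gripper_width: 0.0916
finger_force: 0.0
```

Request:
{"op": "drive_tool", "data": {"moves": ".008 -.034 0 0;.008 -.034 0 0;.008 -.034 0 0;.008 -.034 0 0;.008 -.034 0 0;.007 -.021 0 0;0 0 0 0;0 0 0 0"}}

```text
time_s: 3.53
eef_pos: [0.5769, -0.224, 0.4043]
tcp_rot: [0.359, -3.121, -0.0]
wrist_force: [-0.3, 1.0, -0.6]
gripper_width: 0.0921
finger_force: 0.0
```

```bash
python3 - <<'E'
from h import *
np.set_printoptions(precision=3,suppress=True)
o=get_obs();print(o["eef_pos"],o["tcp_rot"],o["joint_pos"])
w=save("wrist","w1.png")
for n,z in {"handle":.168,"tray":.014,"busbar":.026,"compartment":.026}.items():
    for r in pinpoint("wrist",n)[:2]: print(n,np.array(r["uv"]),round(r["confidence"],2),at("wrist",r["uv"],z))
E
```

```text
[ 0.577 -0.224  0.404] [ 0.359 -3.121 -0.   ] [ 0.422  0.415 -0.125  1.642  0.057  1.088  2.08 ]
handle [276.2 220.4] 0.61 [ 0.576 -0.224  0.168]
tray [273.4 180.9] 0.8 [ 0.578 -0.229  0.014]
busbar [215.5 247.4] 0.82 [ 0.672 -0.28   0.026]
compartment [344.2 250.3] 0.42 [ 0.639 -0.127  0.026]
```

View pics/w1.png

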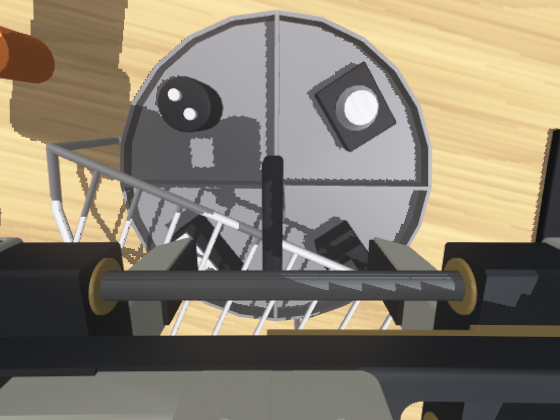

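The wrist view shows the bar handle upright at column 272, well aligned between the fingers at columns 170 and 385. The busbar is at lower left (215,247). I descend and grip.

Request:
{"op": "drive_tool", "data": {"moves": "0 -.003 -.02 0;0 0 -.02 0;0 0 -.02 0;0 0 -.009 0;0 0 0 0"}}

```text
time_s: 4.2
eef_pos: [0.5762, -0.224, 0.3334]
tcp_rot: [0.365, -3.116, -0.004]
wrist_force: [-0.4, 0.0, 0.6]
gripper_width: 0.092
finger_force: 0.0
```

Request:
{"op": "drive_tool", "data": {"moves": "0 0 0 0;0 0 0 0;0 0 0 0;0 0 0 0;0 0 0 0;0 0 0 0;0 0 0 0;0 0 0 0;0 0 0 0;0 0 0 0", "claw": 0, "force": 15}}

```text
time_s: 5.03
eef_pos: [0.5771, -0.2253, 0.3357]
tcp_rot: [0.363, -3.12, -0.0]
wrist_force: [-0.6, 0.5, -0.3]
gripper_width: 0.03
finger_force: 0.0
```

Request:
{"op": "drive_tool", "data": {"moves": "0 0 0 0;0 0 0 0;0 0 0 0;0 0 0 0;0 0 0 0;0 0 0 -1;0 0 0 -2;0 0 0 -3;0 0 0 -4;0 0 0 -4"}}

```text
time_s: 5.87
eef_pos: [0.5777, -0.2299, 0.3357]
tcp_rot: [0.03, 3.137, -0.011]
wrist_force: [7.8, -11.6, -8.4]
gripper_width: 0.0139
finger_force: 15.0
```

Request:
{"op": "drive_tool", "data": {"moves": "0 0 0 -5;0 0 0 -5;0 0 0 -5;0 0 0 -5;0 0 0 -5;0 0 0 -5;0 0 0 -5;0 0 0 -5;0 0 0 -5;0 0 0 -5"}}

```text
time_s: 6.7
eef_pos: [0.5772, -0.2307, 0.3357]
tcp_rot: [1.354, 2.827, -0.009]
wrist_force: [5.8, -12.6, -8.5]
gripper_width: 0.014
finger_force: 15.0
```

```bash
python3 - <<'E'
from h import *
np.set_printoptions(precision=3,suppress=True)
o=get_obs();print(o["eef_pos"],o["tcp_rot"],o["joint_pos"],o["finger_force"],o["wrist_force"],o["moment"])
get_image("top");get_image("side")
for c in("top","side"):
    for r in pinpoint(c,"busbar")[:2]: print(c,np.array(r["uv"]),round(r["confidence"],2),at(c,r["uv"],.026))
E
```

```text
[ 0.577 -0.231  0.336] [ 1.354  2.827 -0.009] [ 0.238  0.487  0.129  1.706 -0.067  0.946  1.068] 14.9933061003685 [  5.828 -12.555  -8.487] [-2.81  -1.193  0.147]
top [355.7 183.1] 0.47 [ 0.569 -0.34   0.026]
side [343.4 265.2] 0.86 [ 0.568 -0.337  0.026]
```

Request:
{"op": "drive_tool", "data": {"moves": "0.001 -.001 0 -5;0 -.001 0 -5;0 0 0 -5;0 0 0 -5;0 0 0 -5;0 0 0 -5;0 0 0 -5;0 0 0 -5;0 0 0 -5;0 0 0 -5"}}

```text
time_s: 7.73
eef_pos: [0.5771, -0.2304, 0.3358]
tcp_rot: [2.423, 1.995, -0.005]
wrist_force: [-0.7, -7.0, -1.2]
gripper_width: 0.014
finger_force: 15.0
```

Request:
{"op": "drive_tool", "data": {"moves": "0 0 0 -5;0 0 0 -5;0 0 0 -5;0 0 0 -5;0 0 0 -5;0 0 0 -5;0 0 0 -5;0 0 0 -4;0 0 0 -3;0 0 0 -2"}}

```text
time_s: 8.57
eef_pos: [0.577, -0.2304, 0.3358]
tcp_rot: [2.992, 0.943, -0.003]
wrist_force: [-1.3, -5.7, -1.3]
gripper_width: 0.0138
finger_force: 15.0
```

Request:
{"op": "drive_tool", "data": {"moves": "0 0 0 -1;0 0 0 -1;0 0 0 0;0 0 0 0;0 0 0 0;0 0 0 0;0 0 0 0;0 0 0 0;0 0 0 0;0 0 0 0"}}

```text
time_s: 9.4
eef_pos: [0.577, -0.2304, 0.3358]
tcp_rot: [3.007, 0.894, -0.003]
wrist_force: [-0.7, -7.2, -1.2]
gripper_width: 0.0138
finger_force: 15.0
```

Request:
{"op": "drive_tool", "data": {"moves": "0 0 0 0;0 0 0 0;0 0 0 0;0 0 0 0;0 0 0 0;0 0 0 0;0 0 0 0;0 0 0 0", "claw": 1}}

```text
time_s: 10.07
eef_pos: [0.5781, -0.2272, 0.3358]
tcp_rot: [-3.01, -0.9, -0.0]
wrist_force: [-0.1, -0.2, 0.1]
gripper_width: 0.0627
finger_force: 0.0
```

Request:
{"op": "drive_tool", "data": {"moves": "0 0 .03 0;0 0 .04 0;0 0 .04 0;0 .04 0 0;0 .04 0 0;0 .04 0 0;0 .04 0 0;0 .04 0 0;0 0 0 0;0 0 0 0"}}

```text
time_s: 10.9
eef_pos: [0.5782, -0.0234, 0.4456]
tcp_rot: [-3.006, -0.91, -0.0]
wrist_force: [-0.4, -0.8, -0.9]
gripper_width: 0.092
finger_force: 0.0
```

```bash
python3 - <<'E'
from h import *
np.set_printoptions(precision=3,suppress=True)
o=get_obs();print(o["eef_pos"],o["tcp_rot"],o["joint_pos"],o["time_s"])
a=save("top","top2.png");save("side","side2.png")
Z={"busbar":.026,"handle":.168,"compartment":.026,"front":.026,"tray":.014,"bay":.012,"board":0}
for c in("top","side"):
  for n,z in Z.items():
    for r in pinpoint(c,n)[:2]: print(c,n,np.array(r["uv"]),round(r["confidence"],2),at(c,r["uv"],z))
cv2.imwrite("pics/c2.png",cv2.resize(a[130:250,240:400,::-1],None,fx=5,fy=5,interpolation=cv2.INTER_CUBIC))
E
```

```text
[ 0.578 -0.023  0.446] [-3.006 -0.91  -0.   ] [-0.395  0.327  0.49   1.715 -0.168  1.142 -0.84 ] 10.9
top busbar [304.9 221.4] 0.87 [ 0.467 -0.21   0.026]
top busbar [273.  169.4] 0.53 [ 0.599 -0.126  0.026]
top handle [319.8 172. ] 0.58 [ 0.568 -0.231  0.168]
top compartment [304.  222.2] 0.93 [ 0.465 -0.208  0.026]
top tray [313.9 177.8] 0.6 [ 0.582 -0.233  0.014]
top board [305.  220.7] 0.19 [ 0.471 -0.213  0.   ]
side busbar [285.3 252.8] 0.68 [ 0.466 -0.209  0.026]
side handle [324.6 200.7] 0.92 [ 0.583 -0.225  0.168]
side compartment [281.3 253.5] 0.83 [ 0.455 -0.205  0.026]
side front [326.2 202.4] 0.2 [ 0.691 -0.101  0.026]
side tray [324.8 245.1] 0.65 [ 0.581 -0.238  0.014]
side bay [223.9 180.6] 0.9 [0.493 0.196 0.012]
side board [241.1 168.8] 0.76 [0.581 0.235 0.   ]
```

View pics/c2.png

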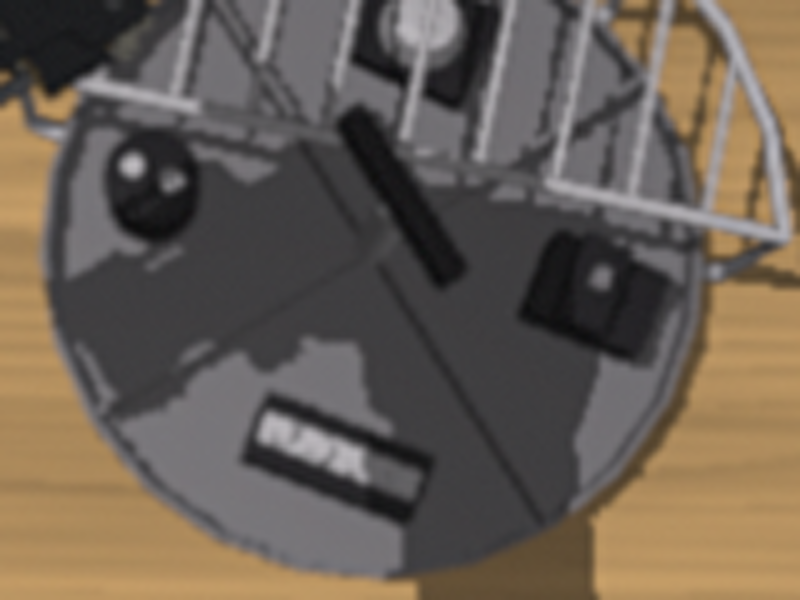

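The top crop shows the block with its four studs now in the open front at crop (340,455), with its length at about 70° world, free of the guard. The handle's front end (crop 450,275) would hit the gripper body in a centred grasp. So I will grip the block off-centre and pull it outward first. I approach and check with the wrist camera.

Request:
{"op": "drive_tool", "data": {"moves": "-.0154 -.0195 -.0082 5.1;-.0154 -.0195 -.0082 5.1;-.0154 -.0195 -.0082 5.1;-.0154 -.0195 -.0082 5.1;-.0154 -.0195 -.0082 5.1;-.0154 -.0195 -.0082 5.1;-.0154 -.0195 -.0082 5.1;-.0154 -.0195 -.0082 5.3;0 0 0 0;0 0 0 0"}}

```text
time_s: 12.53
eef_pos: [0.4538, -0.1845, 0.38]
tcp_rot: [-2.508, -1.892, 0.0]
wrist_force: [0.4, 0.6, 1.0]
gripper_width: 0.0917
finger_force: 0.0
```

```bash
cat > fit.py <<'E'
from h import *
np.set_printoptions(precision=4,suppress=True)
o=get_obs();print(o["eef_pos"],o["tcp_rot"],o["joint_pos"],o["time_s"])
a=save("wrist","w%d.png"%int(o["time_s"]*10));print(int(o["time_s"]*10))
for n,z in {"busbar":.026,"compartment":.026,"handle":.168,"tray":.014}.items():
    for r in pinpoint("wrist",n)[:2]: print(n,np.array(r["uv"]),round(r["confidence"],2),at("wrist",r["uv"],z))
E
python3 fit.py; cp pics/w1*.png pics/x.png; ls pics
```

```text
[ 0.4538 -0.1845  0.38  ] [-2.5077 -1.8915  0.0005] [-0.0745  0.2272  0.4646  1.9938 -0.1246  0.9483  0.1743] 12.5333
125
busbar [303.1 208.6] 0.58 [ 0.4706 -0.2103  0.026 ]
busbar [485.1 248.9] 0.51 [ 0.6551 -0.3113  0.026 ]
compartment [296.3 204.8] 0.72 [ 0.4649 -0.2039  0.026 ]
handle [486.9 250.4] 0.91 [ 0.5798 -0.2282  0.168 ]
tray [400.1 193.2] 0.78 [ 0.5793 -0.2252  0.014 ]
c0.png
c2.png
m.png
side0.png
side2.png
top0.png
top2.png
w1.png
w125.pngcp: target 'pics/x.png': No such file or directory
```

View pics/w125.png

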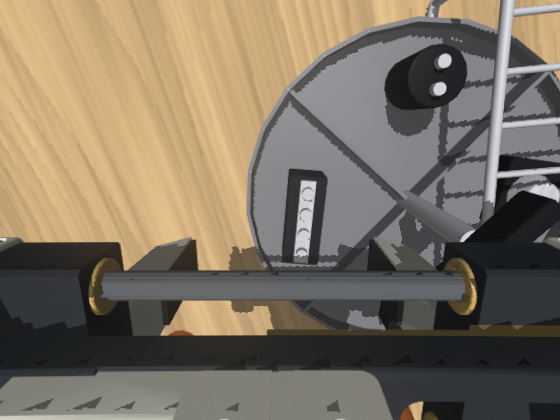

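The wrist view shows the block at (305,217) with its studs, leaning about 5° from the finger normal. The handle tip is at right (500,220), and the left finger is well outside the rim.

```bash
python3 - <<'E'
from h import *
np.set_printoptions(precision=4,suppress=True)
P=[at("wrist",p,.068) for p in [(292,169),(326,176),(284,262),(312,264)]]
for p in P: print(p)
a=at("wrist",(310,182),.079);b=at("wrist",(302,252),.079);print("studs",a,b,(a+b)/2,np.degrees(np.arctan2(*(a-b)[1::-1])))
# gripper centre ray rows
for z in(.03,.068,.12): print(proj("wrist",[.4538,-.1845,z]))
print("handle tip",at("wrist",(470,240),.182))
E
```

```text
[ 0.4711 -0.1582  0.068 ]
[ 0.4998 -0.1731  0.068 ]
[ 0.4389 -0.2463  0.068 ]
[ 0.4653 -0.256   0.068 ]
studs [ 0.4838 -0.1722  0.079 ] [ 0.4596 -0.236   0.079 ] [ 0.4717 -0.2041  0.079 ] 69.2010736359125
[281.7419 191.7049]
[281.6414 200.4617]
[281.4564 216.5833]
handle tip [ 0.5633 -0.2105  0.182 ]
```

Request:
{"op": "drive_tool", "data": {"moves": ".003 .007 -.03 0;0 0 -.03 0;0 0 -.03 0;0 0 -.02 0;0 0 0 0;0 0 0 0;0 0 0 0"}}

```text
time_s: 13.37
eef_pos: [0.4588, -0.1763, 0.2712]
tcp_rot: [2.503, 1.897, 0.001]
wrist_force: [1.1, 0.8, 0.6]
gripper_width: 0.0916
finger_force: 0.0
```

```bash
python3 fit.py
```

```text
[ 0.4588 -0.1763  0.2712] [2.5027 1.8968 0.0014] [-0.0291  0.4019  0.4078  2.0733 -0.2407  0.7091  0.2596] 13.3667
133
busbar [305.  260.1] 0.97 [ 0.4667 -0.2132  0.026 ]
tray [442.2 239.8] 0.95 [ 0.5747 -0.2309  0.014 ]
```

Request:
{"op": "drive_tool", "data": {"moves": "0 0 -.015 0;0 0 -.015 0;0 0 -.013 0;0 0 0 0;0 0 0 0"}}

```text
time_s: 14.03
eef_pos: [0.4577, -0.1763, 0.2272]
tcp_rot: [-2.504, -1.896, 0.001]
wrist_force: [-0.1, 0.6, 0.3]
gripper_width: 0.092
finger_force: 0.0
```

Request:
{"op": "drive_tool", "data": {"moves": "0 0 0 0;0 0 0 0;0 0 0 0;0 0 0 0;0 0 0 0;0 0 0 0;0 0 0 0;0 0 0 0;0 0 0 0;0 0 0 0", "claw": 0.3, "force": 20}}

```text
time_s: 14.87
eef_pos: [0.4581, -0.1764, 0.2274]
tcp_rot: [2.504, 1.897, 0.001]
wrist_force: [2.6, -0.4, 3.7]
gripper_width: 0.0377
finger_force: 19.5
```

```bash
python3 fit.py
```

```text
[ 0.4581 -0.1764  0.2274] [2.5036 1.8968 0.0007] [ 0.0066  0.4806  0.3693  2.0918 -0.2927  0.6168  0.304 ] 14.8667
148
busbar [294.9 293.8] 0.69 [ 0.4555 -0.2131  0.026 ]
busbar [509.7  68.5] 0.28 [ 0.5982 -0.1155  0.026 ]
tray [476.4 264.6] 0.77 [ 0.5748 -0.2313  0.014 ]
```

Request:
{"op": "drive_tool", "data": {"moves": "0 0 0 0;0 0 0 0;0 0 0 0;0 0 0 0;0 0 0 0;-.0035 -.005 0 0;-.0035 -.0055 0 0;0 0 0 0;0 0 0 0", "claw": 0.6}}

```text
time_s: 15.87
eef_pos: [0.4504, -0.1876, 0.2271]
tcp_rot: [-2.506, -1.895, 0.0]
wrist_force: [-0.2, -0.1, 0.8]
gripper_width: 0.0552
finger_force: 0.0
```

Request:
{"op": "drive_tool", "data": {"moves": "0 0 0 0;0 0 0 0;0 0 0 0;0 0 0 0;0 0 0 0;0 0 0 0;0 0 0 0;0 0 0 0;0 0 0 0", "claw": 0.2, "force": 45}}

```text
time_s: 16.62
eef_pos: [0.4512, -0.1868, 0.2273]
tcp_rot: [2.503, 1.897, 0.001]
wrist_force: [3.1, 0.1, 1.1]
gripper_width: 0.0395
finger_force: 39.7
```

Request:
{"op": "drive_tool", "data": {"moves": "0 0 .005 0;0 0 .01 0;0 0 .015 0;0 0 .015 0;0 0 0 0;0 0 0 0"}}

```text
time_s: 17.12
eef_pos: [0.4508, -0.1869, 0.2728]
tcp_rot: [2.504, 1.896, 0.001]
wrist_force: [-0.9, -0.2, -3.3]
gripper_width: 0.0396
finger_force: 39.4
```

```bash
python3 - <<'E'
from h import *
np.set_printoptions(precision=3,suppress=True)
o=get_obs();print(o["eef_pos"],o["tcp_rot"],o["wrist_force"],o["moment"])
a=save("wrist","w3.png");b=save("side","s3.png")
cv2.imwrite("pics/c3.png",np.hstack([a,cv2.resize(b[180:320,210:390],None,fx=3,fy=3,interpolation=cv2.INTER_CUBIC)[:420,:240*2]])[:,:,::-1][:, 100:900])
c=get_image("top")
for cam in("side",):
    for n,z in {"bay":.012,"board":0}.items():
        for r in pinpoint(cam,n)[:2]: print(n,np.array(r["uv"]),round(r["confidence"],2),at(cam,r["uv"],z))
E
```

```text
[ 0.451 -0.187  0.273] [2.504 1.896 0.001] [-0.867 -0.176 -3.329] [-0.01   0.152 -0.012]
bay [222.4 180. ] 0.74 [0.491 0.202 0.012]
board [241.5 167.7] 0.71 [0.586 0.24  0.   ]
```

View pics/c3.png

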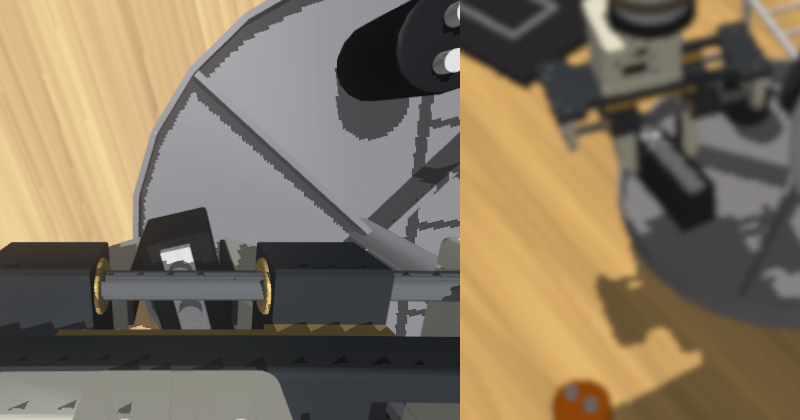

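```bash
python3 - <<'E'
from h import *
np.set_printoptions(precision=4,suppress=True)
a=cv2.imread("pics/w3.png")[195:345,200:380]
cv2.imwrite("pics/c4.png",cv2.resize(a,None,fx=4,fy=4,interpolation=cv2.INTER_CUBIC))
E
```

```text
(no output)
```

View pics/c4.png

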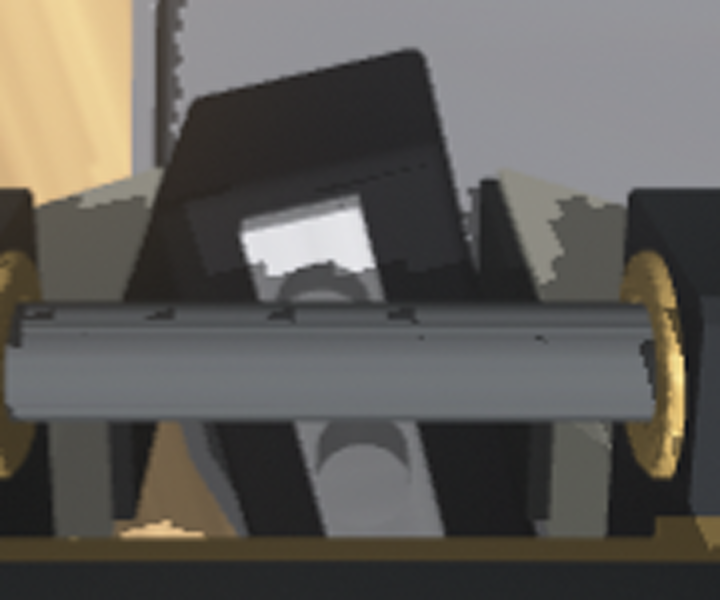

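The close-up shows the block turned about 12° in the grip (strip edges slope from (243,235) to (325,535)). That agrees with the 39.6 mm width, so I set it back and regrip it square.

Request:
{"op": "drive_tool", "data": {"moves": "0 0 -.015 0;0 0 -.015 0;0 0 -.01 0;0 0 -.005 0;0 0 0 0;0 0 0 0"}}

```text
time_s: 17.87
eef_pos: [0.451, -0.1869, 0.227]
tcp_rot: [-2.504, -1.897, 0.0]
wrist_force: [-0.1, 0.8, -0.7]
gripper_width: 0.0384
finger_force: 40.5
```

Request:
{"op": "drive_tool", "data": {"moves": "0 0 0 0;0 0 0 0;0 0 0 0;0 0 0 0;0 0 0 4;0 0 0 4;0 0 0 4;0 0 0 0;0 0 0 0", "claw": 0.6}}

```text
time_s: 18.62
eef_pos: [0.4509, -0.1869, 0.2273]
tcp_rot: [2.295, 2.146, 0.001]
wrist_force: [0.2, 0.4, 0.0]
gripper_width: 0.0554
finger_force: 0.0
```

Request:
{"op": "drive_tool", "data": {"moves": "0 0 0 0;0 0 0 0;0 0 0 0;0 0 0 0;0 0 0 0;0 0 0 0;0 0 0 0;0 0 0 0", "claw": 0.2, "force": 45}}

```text
time_s: 19.28
eef_pos: [0.4509, -0.1868, 0.2271]
tcp_rot: [2.292, 2.148, 0.0]
wrist_force: [0.6, -0.5, -0.2]
gripper_width: 0.0355
finger_force: 45.0
```

Request:
{"op": "drive_tool", "data": {"moves": "0 0 .01 0;0 0 .02 0;0 0 .03 0;0 0 .03 0;0 0 .03 0;.004 .03 0 0;.005 .035 0 0;.005 .035 0 0;.005 .035 0 0;.005 .035 0 0"}}

```text
time_s: 20.12
eef_pos: [0.4743, -0.0154, 0.3476]
tcp_rot: [-2.293, -2.147, 0.0]
wrist_force: [0.0, 0.7, -2.6]
gripper_width: 0.0354
finger_force: 45.0
```

Request:
{"op": "drive_tool", "data": {"moves": ".002 .03 0 0;.002 .03 0 0;.001 .02 0 0;0 0 0 0;0 0 0 0"}}

```text
time_s: 20.53
eef_pos: [0.4794, 0.0645, 0.3472]
tcp_rot: [-2.288, -2.152, 0.001]
wrist_force: [0.3, -0.8, -2.9]
gripper_width: 0.0357
finger_force: 45.0
```

```bash
python3 - <<'E'
from h import *
np.set_printoptions(precision=4,suppress=True)
o=get_obs();print(o["eef_pos"],o["tcp_rot"],o["joint_pos"],o["wrist_force"],o["gripper_width"])
a=save("wrist","w5.png")
cv2.imwrite("pics/c5.png",cv2.resize(a[0:320,:],None,fx=1.4,fy=1.4,interpolation=cv2.INTER_CUBIC)[:,:,::-1])
for n,z in {"bay":.012,"board":0,"busbar":.145}.items():
    for r in pinpoint("wrist",n)[:2]: print(n,np.array(r["uv"]),round(r["confidence"],2),at("wrist",r["uv"],z))
get_image("top");get_image("side")
for c in("top","side"):
    for r in pinpoint(c,"bay")[:1]: print(c,np.array(r["uv"]),round(r["confidence"],2),at(c,r["uv"],.012))
E
```

```text
[0.4794 0.0645 0.3472] [-2.2883 -2.1518  0.001 ] [-0.4064  0.2498  0.2489  2.0328 -0.0799  0.8687 -0.1747] [ 0.3361 -0.758  -2.9344] 0.035718991712886054
bay [283.2  42.9] 0.83 [0.4885 0.1994 0.012 ]
board [392.3   3.4] 0.79 [0.5891 0.2265 0.    ]
busbar [282.6 279.9] 0.77 [0.4774 0.0353 0.145 ]
top [321.5 135.2] 0.2 [ 0.6975 -0.2518  0.012 ]
side [221.8 178.5] 0.9 [0.4932 0.2101 0.012 ]
```

View pics/c5.png

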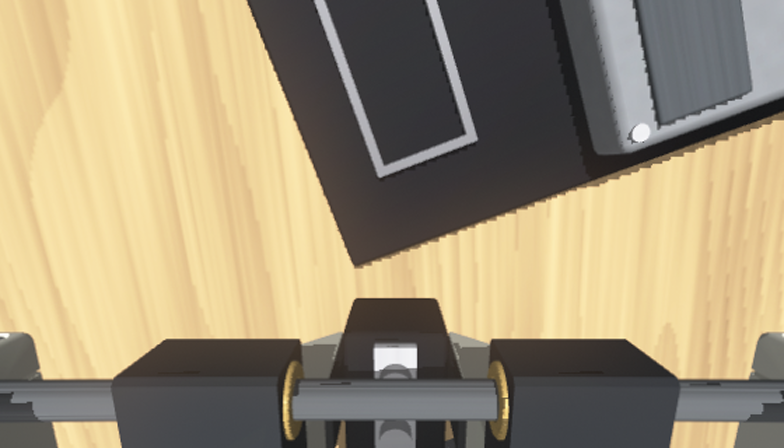

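The wrist view shows the block square in the grip at the bottom (395,350). The bay's near corners are at crop (382,178) and (477,141), and the board corner is at (355,267).

```bash
python3 - <<'E'
from h import *
np.set_printoptions(precision=4,suppress=True)
A=lambda p,z:at("wrist",np.array(p)/1.4,z)
c1=A((381,178),.018);c2=A((477,141),.018);e=A((314,0),.018);e2=A((434,0),.018)
print(c1,c2,np.linalg.norm(c2-c1));ang=lambda d:np.degrees(np.arctan2(d[1],d[0]))
print("angles x:",ang(c2-c1),"y:",ang(e-c1),ang(e2-c2))
b=A((355,266),.012);b2=A((784,119),.012);b3=A((248,0),.012);print("board",b,ang(b2-b),ang(b3-b))
for th in(12,15,18):
    t=np.radians(th);y=np.array([-np.sin(t),np.cos(t)]);x=np.array([np.cos(t),np.sin(t)]);print(th,(c1+c2)[:2]/2+.062*y, b[:2]+y*.115, x,y)
E
```

```text
[0.4738 0.1275 0.018 ] [0.5387 0.1468 0.018 ] 0.06769477500128879
angles x: 16.50687582450152 y: 106.98155595513427 106.6451934905776
board [0.4502 0.067  0.012 ] 15.245832917135134 106.38891605245315
12 [0.4934 0.1978] [0.4263 0.1795] [0.9781 0.2079] [-0.2079  0.9781]
15 [0.4902 0.197 ] [0.4204 0.1781] [0.9659 0.2588] [-0.2588  0.9659]
18 [0.4871 0.1961] [0.4146 0.1764] [0.9511 0.309 ] [-0.309   0.9511]
```

```bash
python3 - <<'E'
from h import *
np.set_printoptions(precision=4,suppress=True)
A=lambda p,z:at("wrist",np.array(p)/1.4,z)
print(A((352,299),.146),A((438,299),.146),A((347,333),.188),A((396,345),.192))
E
```

```text
[0.4621 0.0812 0.146 ] [0.4986 0.0788 0.146 ] [0.4645 0.0817 0.188 ] [0.4806 0.078  0.192 ]
```

Request:
{"op": "drive_tool", "data": {"moves": "0 .02 0 3.3;0 .028 0 3.3;0 .03 0 3.3;0 .03 0 3.3;0 .03 0 3.3;.001 .0235 0 3.3;0 0 -.02 0;0 0 -.03 0;0 0 0 0;0 0 0 0"}}

```text
time_s: 21.77
eef_pos: [0.4799, 0.2241, 0.2957]
tcp_rot: [-1.888, -2.509, 0.007]
wrist_force: [0.7, 0.7, -3.3]
gripper_width: 0.0353
finger_force: 45.0
```

```bash
python3 - <<'E'
from h import *
np.set_printoptions(precision=4,suppress=True)
o=get_obs();print(o["eef_pos"],o["tcp_rot"],o["wrist_force"],o["gripper_width"])
r=o["tcp_rot"];print("y ang",2*np.degrees(np.arctan2(r[1],r[0]))%180-90)
a=save("wrist","w6.png")
cv2.imwrite("pics/c6.png",cv2.resize(a[0:320,:],None,fx=1.4,fy=1.4,interpolation=cv2.INTER_CUBIC)[:,:,::-1])
E
```

```text
[0.4799 0.2241 0.2957] [-1.8875 -2.5088  0.0073] [ 0.6835  0.651  -3.2749] 0.03530295294892634
y ang 16.087744793954187
```

View pics/c6.png

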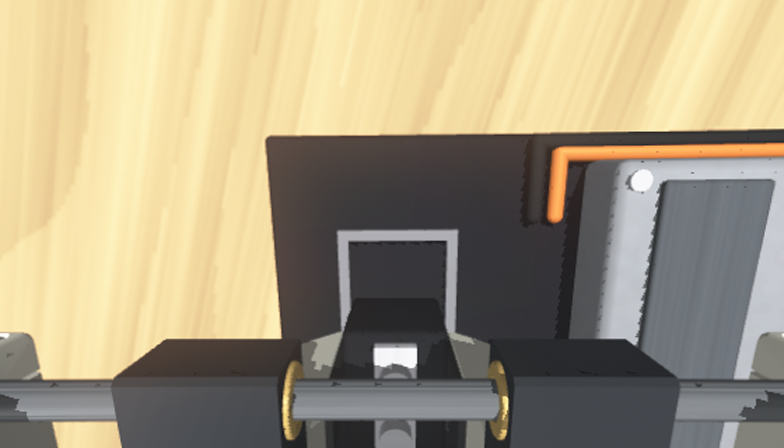

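The block is aligned with the bay, whose far corners are at crop (338,231) and (458,231). I compute the residual offset.

```bash
python3 - <<'E'
from h import *
np.set_printoptions(precision=4,suppress=True)
A=lambda p,z:at("wrist",np.array(p)/1.4,z)
c1=A((338,231),.018);c2=A((458,231),.018);print(c1,c2,np.linalg.norm(c1-c2),np.degrees(np.arctan2(*(c2-c1)[1::-1])))
t=np.radians(16.2);y=np.array([-np.sin(t),np.cos(t)]);x=np.array([np.cos(t),np.sin(t)])
bay=(c1+c2)[:2]/2-.062*y
zb=.2957-.2011
e=(A((351,299),zb)+A((439,299),zb))[:2]/2; blk=e-.045*y
print(bay,blk,bay-blk,"in bay axes",(blk-bay)@x,(blk-bay)@y, get_obs()["eef_pos"])
E
```

```text
[0.4382 0.2493 0.018 ] [0.5054 0.2687 0.018 ] 0.06995309212970192 16.02322881949532
[0.4891 0.1995] [0.488  0.1975] [0.0011 0.002 ] in bay axes -0.00156135791232437 -0.0015776204387242736 [0.4809 0.2243 0.2972]
```

Request:
{"op": "drive_tool", "data": {"moves": ".001 .002 -.025 0;0 0 -.025 0;0 0 -.015 0;0 0 -.007 0;0 0 -.004 0;0 0 -.003 0;0 0 0 0;0 0 0 0"}}

```text
time_s: 22.48
eef_pos: [0.4825, 0.2269, 0.2193]
tcp_rot: [1.888, 2.51, 0.003]
wrist_force: [0.0, 0.5, -3.3]
gripper_width: 0.0354
finger_force: 45.0
```

Request:
{"op": "drive_tool", "data": {"moves": "0 0 -.002 0;0 0 -.002 0;0 0 0 0;0 0 0 0"}}

```text
time_s: 22.82
eef_pos: [0.4818, 0.2267, 0.2142]
tcp_rot: [-1.889, -2.51, -0.0]
wrist_force: [0.6, 0.4, -2.7]
gripper_width: 0.0352
finger_force: 45.0
```

Request:
{"op": "drive_tool", "data": {"moves": "0 0 -.001 0;0 0 0 0;0 0 -.001 0;0 0 0 0;0 0 0 0"}}

```text
time_s: 23.23
eef_pos: [0.482, 0.2267, 0.2131]
tcp_rot: [-1.889, -2.51, -0.001]
wrist_force: [-2.7, -1.3, 8.3]
gripper_width: 0.0355
finger_force: 45.0
```

Contact with the bay floor. I release and rise.

Request:
{"op": "drive_tool", "data": {"moves": "0 0 0 0;0 0 0 0;0 0 0 0;0 0 0 0;0 0 0 0;0 0 0 0;0 0 0 0", "claw": 0.7}}

```text
time_s: 23.82
eef_pos: [0.4819, 0.2267, 0.212]
tcp_rot: [-1.889, -2.51, 0.0]
wrist_force: [-0.8, 0.4, 0.8]
gripper_width: 0.0643
finger_force: 0.0
```

Request:
{"op": "drive_tool", "data": {"moves": "0 0 .01 0;0 0 .03 0;0 0 .04 0;0 0 .04 0;-.01 .03 .03 0;-.01 .04 0 0;-.01 .04 0 0;0 0 0 0;0 0 0 0;0 0 0 0"}}

```text
time_s: 24.65
eef_pos: [0.4521, 0.3351, 0.361]
tcp_rot: [1.887, 2.511, -0.001]
wrist_force: [-0.1, -0.1, 0.6]
gripper_width: 0.0641
finger_force: 0.0
```

```bash
python3 - <<'E'
from h import *
np.set_printoptions(precision=4,suppress=True)
print(get_obs()["eef_pos"])
a=get_image("side");b=get_image("top")
cv2.imwrite("pics/c7.png",np.hstack([cv2.resize(a[110:310,170:400],None,fx=1.7,fy=1.7),cv2.resize(b[80:280,80:400][:,:240],None,fx=1.7,fy=1.7)])[:,:,::-1])
for c in("top","side"):
  for n,z in {"busbar":.012,"bay":.012}.items():
    for r in pinpoint(c,n)[:1]: print(c,n,np.array(r["uv"]),round(r["confidence"],2),at(c,r["uv"],z))
E
```

```text
[0.4521 0.3351 0.361 ]
top busbar [144.1 212.4] 0.91 [0.481  0.2081 0.012 ]
top bay [146.8 214.6] 0.65 [0.4754 0.2007 0.012 ]
side busbar [221.  182.1] 0.56 [0.4815 0.1942 0.012 ]
side bay [223.7 181.8] 0.85 [0.4897 0.1904 0.012 ]
```

View pics/c7.png

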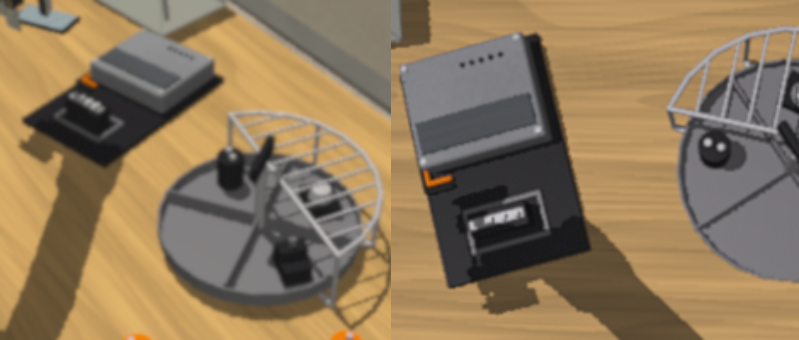

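The parts stand in the carousel and the block sits inside the bay, perhaps shifted along its length. I check that numerically from the bright stud strip, without another view.

```bash
python3 - <<'E'
from h import *
np.set_printoptions(precision=4,suppress=True)
bay=np.array([.489,.199]);t=np.radians(16.2);y=np.array([-np.sin(t),np.cos(t)]);x=np.array([np.cos(t),np.sin(t)])
for c in("top","side"):
    g=get_image(c).astype(int).min(2)
    u0,v0=proj(c,[.489,.199,.06]).astype(int)
    R=14
    sub=g[v0-R:v0+R,u0-R-8:u0+R+8]; m=(sub>175).astype(np.uint8)
    n,l,s,cen=cv2.connectedComponentsWithStats(m,connectivity=8)
    for i in range(1,n):
        if s[i,4]>3:
            X=np.argwhere(l==i); P=np.array([at(c,(u0-R-8+q[1],v0-R+q[0]),.062)[:2]-bay for q in X])
            print(c,s[i,4],"bay x",(P@x).min(),(P@x).max(),"bay y",(P@y).min(),(P@y).max())
    # frame corners as seen: project block top corners brightness not needed
E
```

```text
top 27 bay x -0.006602610105029918 0.003799436230905755 bay y -0.03782678871532919 -0.017083021701416193
top 21 bay x -0.005140151584656014 0.003965789982132508 bay y -0.012172050242221377 0.002392010501785747
top 9 bay x -0.0023660960725629997 0.0036522469079934014 bay y 0.008650660553779443 0.01718129154494157
top 4 bay x -0.004461848019421015 0.0010783588785780087 bay y 0.036740982329190326 0.03921848555525289
```

The stud strip spans -38 to +39 mm along the bay and is about 1 mm off across it, so the block is centred. I hand in.

```bash
python3 -c "
from cell import *
print(job_done())"
```

```text
the job is handed in; nothing more can be done
None
```

I turned the carousel so the bus bar block faced the open front, set the block down released in the bay about 1 mm off centre, left the other three parts standing in the carousel, and handed the job in (no verdict shown); I viewed 11 pictures, one over the limit of 10.

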